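# Put the stone cases away by height

### The arm

A 6-joint arm with a two-finger parallel gripper is mounted at the origin on the work surface. World frame = base frame: x ahead of the robot, y to its left, z up, the work surface at z = 0. Lengths are in m, angles in degrees, forces in N, time in s.
With the tool pointing down it reaches from about 0.375 to 0.75 m from the base axis. Payload 9 kg.
Tool frame: the origin (TCP) lies where the fingers leave the gripper's body, on its centre line; the fingertips stand 73 mm ahead of it and the grasp point (between the pads) lies 54 mm ahead of it (robot.tip_reach is the distance from the TCP to the fingertips, in m); z points along the fingers, y is the line along which they close (so a half turn about z gives the same grasp; the last joint's range is limited). The gripper opens to 85 mm and grips with 20 to 120 N. Pads are 22 mm wide; open, the fingers measure 114 mm over their backs; the gripper's body (76 mm by 85 mm) begins 54 mm behind the grasp point. The pads swing forward as they close: fully open they stand 13 mm farther back than shut.
Start: joints at [57.485, 5.964, 5.575, 89.605, 0, 77.527], TCP at [0.206, 0.564, 0.304] pointing down, gripper open.
Joint ranges: [-171.21, 171.21], [-48.23, 106.86], [-62.78, 66.21], [-105.2, 120.99], [-86.42, 89.51], [-180, 180]. Speed limits (degrees/s): [127.2, 127.2, 147.25, 180, 180, 180].

### API

Orientations are given as [roll, pitch, yaw] about the fixed x, y, z axes, in that order (R = Rz(yaw) Ry(pitch) Rx(roll)).
In Python, from plant import robot gives the robot as it stands. Calls block until the motion is done:
- robot.move_pose(position, orientation): joint-space move of the TCP to a pose.
- robot.line_to(position, vel=0.15, rotation=None, guard=None): straight line of the TCP; rotation=None keeps the orientation; vel is the mean speed in m/s. With guard (N) it stops when the force on the tool has changed by that much, and returns True; else False.
- robot.goto_joints(angles): joint-space move.
- robot.set_gripper(opening): finger opening in m; the grip force is fixed at half the most; returns when the fingers have stopped.
- robot.pause(seconds).
- robot.ik(position, orientation): joint angles nearest the present ones, or None.
- robot.observe(): the state.
- robot.grab_frame(name): name is "scene" or "top" or "wrist"; returns the picture (480x640x3 uint8, blue, green, red); there is no depth.
- robot.get_calibration(name): a dict with "vertical_fov" (degrees; the focal length in pixels is half the picture's height over the tangent of half this angle, whatever the lens; pixels are square), "cx", "cy" (the principal point, pixels), "k1" (the pictures are not rectified: a ray, as slopes to the right and down, at radius r is drawn at 1 + k1 r^2 times it, then the intrinsics apply), "rvec" (rotation vector, rad) and "tvec" (3), from world to camera coordinates, as OpenCV has them. Camera axes: x right, y down, z forward; pixel columns grow to the right and rows downward; lengths in m; the calibration is good to about 2 mm. A picture is of the moment at which its call begins: read the wrist's pose just before it. get_calibration takes no time and is no camera call; for the wrist camera it gives the pose at the moment of the call.
A pose or a line that the arm cannot do raises robot.IKError and nothing moves.
- robot.job_done(): hands the job in; it is judged then, once.
The state is a dict: "time": time; "q": joint angles; "qvel": joint speeds; "joint_torque": joint torques, N m; "tool_pos": TCP position; "tcp_rot": TCP orientation; "ft_force": force on the tool from outside, world axes, zero at the start; "torque": the same for the moment, N m; "gripper_width": finger opening in m; "gripper_force": force on a finger pad.
Only numpy, scipy, OpenCV 4.12 (cv2) and the standard library are available. Lean on these libraries where they do the work, as an engineer would, in place of code of your own. Each camera call takes 0.05 s, during which the arm holds its last target. There are 200 camera calls.

### The job

Put the three wooden stone cases with coloured lids away in the three pigeonholes at the back of the jeweller's bench: the lowest case under the lowest roof, the middle one under the middle roof, the tallest under the highest. Slide each one in lengthwise, standing flat on the pigeonhole's floor, fully home so that its end is at the back wall, and never tip a case over. Leave the plain metal tin, the steel block, the hammer and the jar where they are.

Things in the scene. Friction and masses are not known exactly. Their poses are not given: they have to be found in the camera images.
- case_low: the lowest of the three closed dark-wood cases, green lid top, brass corners: 110 mm long (its x), 40 wide (y), 32 high, 0.08 to 0.24 kg, weight central, both ends alike. Origin: centre of its underside. Starts flat on the bench, x within 0.4 rad of straight away from the robot. To go under a roof, hold it near the end that stays outside
- case_mid: the middle of the three closed dark-wood cases, red lid top, brass corners: 110 mm long (its x), 40 wide (y), 46 high, 0.08 to 0.24 kg, weight central, both ends alike. Origin: centre of its underside. Starts flat on the bench, x within 0.4 rad of straight away from the robot. To go under a roof, hold it near the end that stays outside
- case_tall: the tallest of the three closed dark-wood cases, purple lid top, brass corners: 110 mm long (its x), 40 wide (y), 60 high, 0.08 to 0.24 kg, weight central, both ends alike. Origin: centre of its underside. Starts flat on the bench, x within 0.4 rad of straight away from the robot. To go under a roof, hold it near the end that stays outside
- hole_low: the lowest pigeonhole, blue-painted, fixed; headroom 41 mm. Origin: bench level, mid-floor; x points inwards, away from robot (within 0.15 rad). Floor 120 (x) by 78 (y), top 6 mm up. Back wall's inner face at x=+54. Roof (6 thick) and side walls (66 apart inside) span only x=+10 to +60; open in front. A case fully home is centred at x=-1, its front 65 mm outside the roof
- hole_mid: the middle pigeonhole, terracotta, fixed; headroom 55 mm. Origin: bench level, mid-floor; x points inwards, away from robot (within 0.15 rad). Floor 120 (x) by 78 (y), top 6 mm up. Back wall's inner face at x=+54. Roof (6 thick) and side walls (66 apart inside) span only x=+10 to +60; open in front. A case fully home is centred at x=-1, its front 65 mm outside the roof
- hole_high: the highest pigeonhole, white-painted, fixed; headroom 69 mm. Origin: bench level, mid-floor; x points inwards, away from robot (within 0.15 rad). Floor 120 (x) by 78 (y), top 6 mm up. Back wall's inner face at x=+54. Roof (6 thick) and side walls (66 apart inside) span only x=+10 to +60; open in front. A case fully home is centred at x=-1, its front 65 mm outside the roof
- steel_tin: bystander: plain bare-metal tin of the same form as the wooden cases, 110 x 40 x 46 high, no coloured lid; origin at the centre of its underside; among the cases; to be left alone
- bench_block: bystander: square steel bench block 64 x 64 x 26 high, origin at the centre of its underside; among the cases; to be left alone
- hammer: bystander: wooden-handled hammer 240 long lying to the left of the pigeonholes, origin on the bench under it, x along it; to be left alone
- jar: bystander: glass jar with a brass-coloured cap, 56 across, 75 high, standing to the right of the pigeonholes, origin at the centre of its underside; to be left alone
Things that resemble listed ones, but are neither listed nor needed, are in the scene too. What is shaped like the hole_low but green is not meant. Leave any pink look-alike of the case_mid alone.

How it is judged:
By the outcome, as a careful person would: the job done as asked, in the order asked, and still so for the second after the job is handed in, with the robot touching nothing.
It also fails if it takes over 104 s, if anything falls off the work surface, if the arm or the gripper's body presses on something with over 40 N, if the wrist force passes 120 N, or if a joint passes its speed limit or range.

## Working session

There is one attempt and no reset: what is moved stays moved. The work goes in short steps, each a Python script; the robot and the scene stay as the last script left them, time stands still between calls to the robot, and variables do not carry over. Pictures are saved under pics/ and viewed, at most 14 in all, crops included, and the job is handed in when it is done.

```bash
ls; mkdir -p pics; cat > h.py <<'E'
import numpy as np, cv2
from plant import robot
def cal(n):
    c=robot.get_calibration(n); f=240/np.tan(np.radians(c['vertical_fov']/2))
    R=cv2.Rodrigues(np.array(c['rvec'],float))[0]; t=np.array(c['tvec'],float).ravel()
    return c,f,R,t
def cast(cl,px,z):
    """pixels -> world xy on plane z"""
    c,f,R,t=cl; p=np.atleast_2d(np.array(px,float))
    d=(p-[c['cx'],c['cy']])/f; s=d.copy()
    for _ in range(20): s=d/(1+c['k1']*(s**2).sum(1,keepdims=True))
    r=np.c_[s,np.ones(len(s))]@R; o=-R.T@t
    return (o+r*((z-o[2])/r[:,2])[:,None])[:,:2]
def proj(cl,P):
    c,f,R,t=cl; q=np.atleast_2d(P)@R.T+t; s=q[:,:2]/q[:,2:]
    return s*(1+c['k1']*(s**2).sum(1,keepdims=True))*f+[c['cx'],c['cy']]
E
python3 - <<'E'
from h import *
for n in('scene','top'):
    cv2.imwrite(f'pics/{n}0.png',robot.grab_frame(n)); c,f,R,t=cal(n); print(n,c,-R.T@t)
E
```

```text
pics
scene {'vertical_fov': 45.29222700507433, 'cx': 312.62157126996914, 'cy': 233.82849873822855, 'k1': -0.1726146722742975, 'rvec': array([ 1.65158783,  1.70535974, -0.80318722]), 'tvec': array([ 0.02652602, -0.27427772,  1.85993747])} [ 1.6304412  -0.01344589  0.9363653 ]
top {'vertical_fov': 57.57815833383939, 'cx': 322.9347535182767, 'cy': 234.822486696694, 'k1': -0.06995059657898328, 'rvec': array([ 2.19146535, -2.16014743,  0.0328872 ]), 'tvec': array([-0.02147914,  0.52528403,  0.94097176])} [ 0.46785648 -0.04334033  0.97007445]
```

View pics/scene0.png

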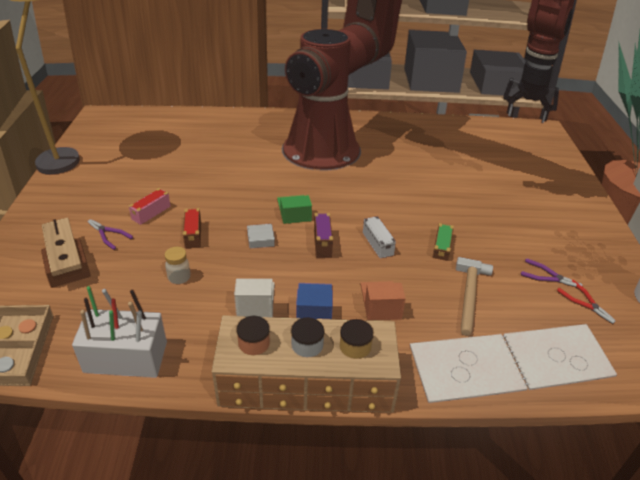

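View pics/top0.png

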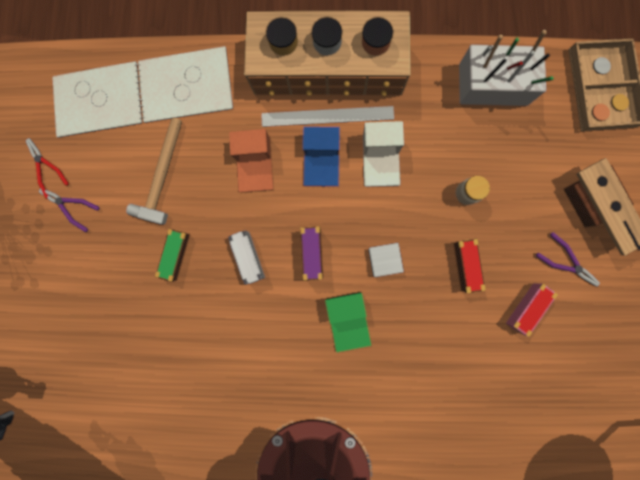

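The view from above shows these items, with pixel positions in the top picture:
- **Cases:** low case with green lid (172,255), tall with purple lid (311,253), mid with red lid (470,266).
- **Look-alikes:** green hole (348,320) and pink-bodied case (534,310). Both are left alone.
- **Bystanders:** tin (245,258) and block (386,260).
- **Holes:** terracotta mid (251,160), blue low (321,157), white high (382,155).

Next I measure these and check the choice in one close crop.

```bash
cat > m.py <<'E'
from h import *
cl=cal('top'); im=cv2.imread('pics/top0.png'); hsv=cv2.cvtColor(im,cv2.COLOR_BGR2HSV)
def sub(box): x0,y0,x1,y1=box; return hsv[y0:y1,x0:x1],(x0,y0)
def biggest(m):
    n,l,s,_=cv2.connectedComponentsWithStats(m.astype(np.uint8)); return l==1+np.argmax(s[1:,4])
vis=cv2.resize(im[110:360,140:580],None,fx=1.8,fy=1.8,interpolation=cv2.INTER_CUBIC)
def rect(m,o,z,name,col=(0,255,255)):
    m=biggest(m); ys,xs=np.nonzero(m); P=cast(cl,np.c_[xs+o[0],ys+o[1]],z)
    (c,(w,h),a)=cv2.minAreaRect((P*1000).astype(np.float32))
    b=cv2.boxPoints((c,(w,h),a))
    # long axis via PCA about
    ev,V=np.linalg.eigh(np.cov(P.T)); v=V[:,1]*np.sign(V[0,1])
    print(name,'c',np.round(c,1),'mean',np.round(P.mean(0)*1000,1),'size',round(w,1),round(h,1),'rectang',round(a,1),'pca',round(np.degrees(np.arctan2(v[1],v[0])),1))
    q=(proj(cl,np.c_[b/1000,np.full(4,z)])-[140,110])*1.8
    cv2.polylines(vis,[q.astype(int)],True,col,1)
H,S,V=0,1,2
for n,box,z,lo,hi in [('low',(145,220,200,290),.032,40,85),('mid',(445,230,500,300),.046,170,6),('tall',(290,215,335,290),.060,120,165)]:
    r,o=sub(box); h=r[...,0]
    m=((h>=lo)&(h<=hi)) if lo<hi else ((h>=lo)|(h<=hi))
    rect(m&(r[...,1]>90)&(r[...,2]>50),o,z,n)
for n,box,hd in [('hmid',(222,120,280,195),55),('hlow',(295,115,350,192),41),('hhigh',(355,115,412,192),69)]:
    r,o=sub(box); h,s,v=[r[...,i].astype(int) for i in range(3)]
    m={'hmid':(h<10)&(s>135)&(v>90),'hlow':(h>105)&(h<130)&(s>100),'hhigh':(s<70)&(v>120)}[n]
    print(n,[tuple(hsv[y,o[0]+28]) for y in (125,135,142,150,158,165,175,183)])
    rect(m,o,.006,n)
cv2.imwrite('pics/crop1.png',vis)
E
python3 m.py
```

```text
low c [476.5 320.1] mean [476.6 320.3] size 35.7 104.9 rectang 75.6 pca -14.6
mid c [ 462.8 -328.6] mean [ 463.2 -328.7] size 105.3 38.2 rectang 9.5 pca 9.3
tall c [484.6   9. ] mean [484.5   9.1] size 104.3 35.4 rectang 4.0 pca 4.0
hmid [(np.uint8(13), np.uint8(156), np.uint8(157)), (np.uint8(9), np.uint8(162), np.uint8(186)), (np.uint8(9), np.uint8(161), np.uint8(187)), (np.uint8(9), np.uint8(162), np.uint8(183)), (np.uint8(9), np.uint8(154), np.uint8(93)), (np.uint8(9), np.uint8(160), np.uint8(163)), (np.uint8(9), np.uint8(161), np.uint8(174)), (np.uint8(9), np.uint8(162), np.uint8(187))]
hmid c [692.3 152.9] mean [694.2 149.3] size 137.9 89.3 rectang 5.3 pca 12.7
hlow [(np.uint8(10), np.uint8(136), np.uint8(156)), (np.uint8(107), np.uint8(163), np.uint8(127)), (np.uint8(107), np.uint8(164), np.uint8(126)), (np.uint8(108), np.uint8(157), np.uint8(78)), (np.uint8(108), np.uint8(162), np.uint8(112)), (np.uint8(108), np.uint8(162), np.uint8(118)), (np.uint8(107), np.uint8(164), np.uint8(129)), (np.uint8(108), np.uint8(163), np.uint8(133))]
hlow c [702.4  -6. ] mean [703.7  -6.2] size 130.1 76.9 rectang 0.3 pca 1.6
hhigh [(np.uint8(33), np.uint8(29), np.uint8(202)), (np.uint8(33), np.uint8(29), np.uint8(202)), (np.uint8(30), np.uint8(28), np.uint8(200)), (np.uint8(21), np.uint8(34), np.uint8(105)), (np.uint8(21), np.uint8(38), np.uint8(180)), (np.uint8(21), np.uint8(39), np.uint8(190)), (np.uint8(38), np.uint8(27), np.uint8(207)), (np.uint8(40), np.uint8(22), np.uint8(205))]
hhigh c [ 673.9 -141.9] mean [ 672.1 -141.9] size 70.1 78.1 rectang 0.7 pca -84.3
```

View pics/crop1.png

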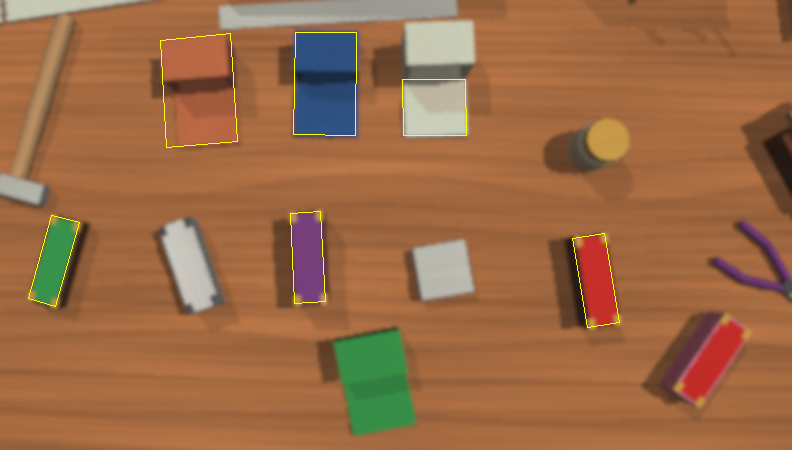

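The crop confirms the right three cases: the pink-bodied red-lid case at crop (712,362) and the green hole at (375,380) are the ones to leave. The holes' roofs and floors now need measuring separately.

```bash
cat > m2.py <<'E'
from m import *
print('-----')
for n,box,split,hd in [('hmid',(222,122,280,198),(154,163),55),('hlow',(295,120,350,194),(147,158),41),('hhigh',(355,115,412,194),(145,157),69)]:
    r,o=sub(box); h,s,v=[r[...,i].astype(int) for i in range(3)]
    m={'hmid':(h<=9)&(s>152)&(v>100),'hlow':(h>100)&(h<130)&(s>100),'hhigh':(s<75)&(v>100)}[n]
    rows=np.arange(box[1],box[3])[:,None]
    rect(m&(rows<split[0]),o,(hd+12)/1000,n+' roof',(255,0,255))
    f=biggest(m&(rows>split[1])); rect(f,o,.006,n+' floor',(0,255,0))
    ys,xs=np.nonzero(f); P=cast(cl,np.c_[xs+o[0],ys+o[1]],.006)*1000
    b=cv2.boxPoints(cv2.minAreaRect(P.astype(np.float32))); b=b[np.argsort(b[:,0])][:2]
    print('   front mid',b.mean(0).round(1))
cv2.imwrite('pics/crop2.png',vis[:200,100:540])
E
python3 m2.py | sed '1,/-----/d'
```

```text
hmid roof c [718.2 145.7] mean [717.3 144.8] size 50.0 79.4 rectang 1.6 pca -87.6
hmid floor c [654.  142.3] mean [654.8 142.8] size 61.9 74.8 rectang 1.8 pca 87.8
   front mid [623.1 141.4]
hlow roof c [733.1  -7.6] mean [733.1  -7. ] size 39.5 73.1 rectang 0.4 pca -89.5
hlow floor c [666.8  -6.2] mean [667.8  -7. ] size 58.9 73.7 rectang 0.5 pca -89.1
   front mid [637.4  -6.4]
hhigh roof c [ 735.7 -138.2] mean [ 734.4 -138.5] size 48.8 80.8 rectang 0.7 pca -89.3
hhigh floor c [ 668.3 -142. ] mean [ 669.  -141.4] size 63.3 78.1 rectang 0.7 pca 89.9
   front mid [ 636.6 -142.4]
```

View pics/crop2.png

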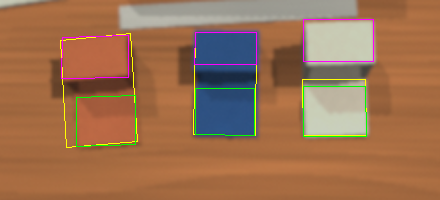

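```bash
python3 - <<'E'
from h import *
robot.move_pose([0.55,0.0,0.45],[180,0,0])
o=robot.observe(); print(o['time'],o['q'],o['tool_pos'],o['tcp_rot'])
np.save('wcal.npy',np.array(cal('wrist'),dtype=object),allow_pickle=True)
cv2.imwrite('pics/w1.png',robot.grab_frame('wrist')); c,f,R,t=cal('wrist'); print(f,-R.T@t,R)
for p in ([.385,0,.1],[.44,.01,.1],[.43,.32,.1],[.43,-.32,.1],[.66,.14,.1],[.66,-.14,.1]):
  for y in(0,180): print(p,y,np.round(q,0) if (q:=robot.ik(p,[180,0,y])) is not None else None)
E
```

```text
2.5083 [-1.35629219e+01  2.46347033e+00  1.74352609e+01  1.04984181e+02
  8.46066124e-03  1.66354183e+02] [0.54998843 0.00067337 0.44986535] [-1.79988855e+02  1.00449440e-02  8.28955592e-02]
357.6402220786641 [0.62155457 0.00177141 0.52076312] [[ 2.39612771e-03 -9.99997056e-01  3.81690184e-04]
 [-9.58831308e-01 -2.18910098e-03  2.83967833e-01]
 [-2.83966161e-01 -1.04639969e-03 -9.58833731e-01]]
[0.385, 0, 0.1] 0 [-20. -32. -48.  73.   0. 160.]
[0.385, 0, 0.1] 180 [-20. -32. -48.  73.   0. -20.]
[0.44, 0.01, 0.1] 0 [-16. -19. -39.  70.   0. 164.]
[0.44, 0.01, 0.1] 180 [-16. -19. -39.  70.   0. -16.]
[0.43, 0.32, 0.1] 0 [  23.   -1.  -23.   68.    0. -157.]
[0.43, 0.32, 0.1] 180 [ 23.  -1. -23.  68.   0.  23.]
[0.43, -0.32, 0.1] 0 [-51.  -1. -23.  68.   0. 129.]
[0.43, -0.32, 0.1] 180 [-51.  -1. -23.  68.   0. -51.]
[0.66, 0.14, 0.1] 0 [   1.   22.    3.   71.    0. -179.]
[0.66, 0.14, 0.1] 180 [ 1. 22.  3. 71.  0.  1.]
[0.66, -0.14, 0.1] 0 [-23.  22.   3.  71.   0. 157.]
[0.66, -0.14, 0.1] 180 [-23.  22.   3.  71.   0. -23.]
```

View pics/w1.png

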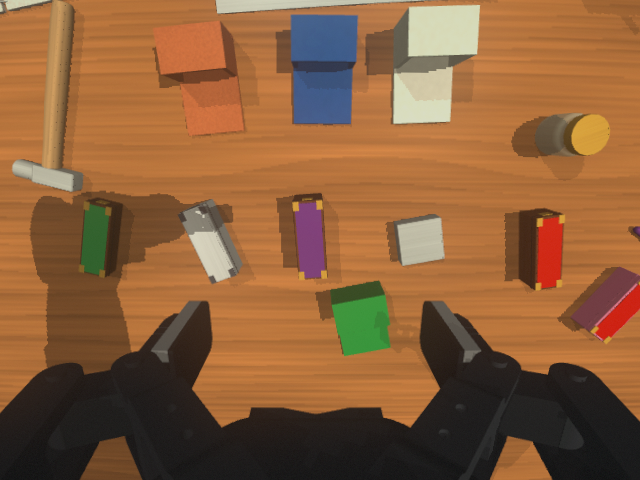

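```bash
python3 - <<'E'
from h import *
cl=np.load('wcal.npy',allow_pickle=True)
im=cv2.imread('pics/w1.png'); g=cv2.cvtColor(im,cv2.COLOR_BGR2GRAY)
D={'mid':(.055,[(190,134),(243,130)],[(161,77),(229,67),(219,22),(154,27)]),
 'low':(.041,[(293,123),(351,123)],[(291,62),(356,65),(357,16),(291,15)]),
 'high':(.069,[(393,124),(450,121)],[(408,55),(477,54),(480,6),(410,6)])}
for n,(h,f,r) in D.items():
    F=cast(cl,f,.006)*1000; R=cast(cl,r,h+.012)*1000
    y=lambda a,b:round(np.degrees(np.arctan2(*(a-b)[::-1]))+90,1)
    print(n,'front',F.mean(0).round(1),'w',np.linalg.norm(F[0]-F[1]).round(1),'yaw',y(F[1],F[0]),'| roof',R.mean(0).round(1),R.round(0).tolist(),'yaws',y(R[1],R[0]),y(R[2],R[3]),'axis yaw',y(R.mean(0),F.mean(0))-90, np.linalg.norm(R.mean(0)-F.mean(0)).round(1))
hsv=cv2.cvtColor(im,cv2.COLOR_BGR2HSV)
for n,(x0,y0,x1,y1),z,lo,hi in [('low',(70,190,115,285),.032,35,90),('mid',(525,215,568,292),.046,170,6),('tall',(288,195,330,285),.060,120,165)]:
    q=hsv[y0:y1,x0:x1]; h=q[...,0]; m=((h>=lo)&(h<=hi)) if lo<hi else ((h>=lo)|(h<=hi))
    m=m&(q[...,1]>100)&(q[...,2]>(130 if n=='mid' else 50))
    ys,xs=np.nonzero(cv2.morphologyEx(m.astype(np.uint8),cv2.MORPH_OPEN,np.ones((3,3))))
    P=cast(cl,np.c_[xs+x0,ys+y0],z)*1000; print(n,cv2.minAreaRect(P.astype(np.float32)))
E
```

```text
mid front [626.6 138.9] w 74.3 yaw 3.9 | roof [719.4 146.4] [[689.0, 184.0], [699.0, 103.0], [747.0, 112.0], [743.0, 187.0]] yaws 7.1 3.2 axis yaw 4.599999999999994 93.1
low front [638.5  -7.2] w 79.6 yaw 0.2 | roof [731.3  -7.9] [[707.0, 31.0], [704.0, -47.0], [757.0, -46.0], [758.0, 30.0]] yaws -2.3 -0.6 axis yaw -0.4000000000000057 92.9
high front [ 640.  -144.3] w 78.8 yaw 3.4 | roof [ 735.5 -140.5] [[710.0, -102.0], [712.0, -180.0], [761.0, -178.0], [759.0, -101.0]] yaws 1.7 1.1 axis yaw 2.200000000000003 95.7
low ((477.75128173828125, 321.1580810546875), (34.55073928833008, 104.74575805664062), 75.36217498779297)
mid ((463.9659729003906, -331.25115966796875), (105.16233825683594, 34.90506362915039), 8.861851692199707)
tall ((485.4407653808594, 9.000736236572266), (103.88773345947266, 33.59705352783203), 4.07958984375)
```

```bash
cat > go.py <<'E'
from h import *
CASE={'low':(.4772,.3207,-14.6,.077),'mid':(.4635,-.330,9.1,.086),'tall':(.485,.009,4.0,.094)}
HOLE={'low':(.6975,-.0072,-.3),'mid':(.6845,.1436,4.5),'tall':(.6995,-.1417,2.2)}
OFF=-.035
def at(f,dx,z):
    a=np.radians(f[2]); return [f[0]+dx*np.cos(a),f[1]+dx*np.sin(a),z]
def rot(f): return [180,0,(f[2]+360)%360-180]
def pick(n):
    c=CASE[n]; robot.move_pose(at(c,OFF,.22),rot(c)); 
    print('guard down',robot.line_to(at(c,OFF,c[3]),vel=.12,guard=15)); robot.set_gripper(.03)
    robot.pause(.1); robot.line_to(at(c,OFF,c[3]+.002),vel=.02); robot.line_to(at(c,OFF,c[3]+.12),vel=.12)
    o=robot.observe(); print(n,'held width',o['gripper_width'],o['gripper_force'],'t',o['time'],o['ft_force'])
def place(n):
    h=HOLE[n]; z=CASE[n][3]
    robot.line_to(at(h,OFF-.056,z+.12),vel=.22,rotation=rot(h))
    robot.line_to(at(h,OFF-.056,z+.0095),vel=.12); cv2.imwrite(f'pics/pre_{n}.png',robot.grab_frame('scene'))
    print('in',robot.line_to(at(h,OFF-.013,z+.0095),vel=.05,guard=8))
    print('down',robot.line_to(at(h,OFF-.013,z+.003),vel=.02,guard=4),robot.observe()['tool_pos'][2]-z)
    p=robot.observe()['tool_pos'][2]
    print('push',robot.line_to(at(h,OFF+.012,p),vel=.025,guard=9)); o=robot.observe()
    a=np.radians(h[2]); d=np.array(o['tool_pos'][:2])-h[:2]
    print('case centre in hole x (mm), expect -1:',1000*(d@[np.cos(a),np.sin(a)]-OFF),'F',o['ft_force'])
    robot.set_gripper(.075); robot.line_to(at(h,OFF-.005,z+.12),vel=.15)
    cv2.imwrite(f'pics/after_{n}.png',robot.grab_frame('scene')); print('t',robot.observe()['time'])
E
python3 -c "
from go import *
pick('low'); cv2.imwrite('pics/held.png',robot.grab_frame('scene')); place('low')
a=[cv2.imread('pics/'+f+'_low.png')[180:380,200:400] for f in('pre','after')]
cv2.imwrite('pics/v_low.png',cv2.resize(np.hstack(a),None,fx=2,fy=2))"
```

```text
guard down False
low held width 0.03901827239998072 60.5633819103241 t 7.8167 [-0.05263479  0.06900273 -1.15959708]
in False
down True 0.006514531365971188
push True
case centre in hole x (mm), expect -1: -1.5409760383801943 F [-2.96606316 -0.36579986  5.4099345 ]
t 14.1167
```

View pics/v_low.png

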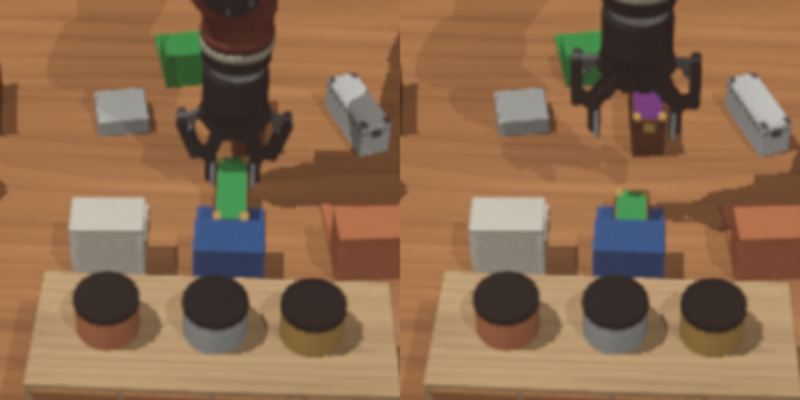

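The low case, with its green lid at (632,205) in the right half of the picture, is under the blue roof. Contact came at -1.5 mm against the -1 mm expected. On to the mid case.

```bash
python3 -c "
from go import *
pick('mid'); place('mid')
pick('tall'); place('tall')
robot.move_pose([.45,.3,.35],[180,0,180])
im=robot.grab_frame('top'); cv2.imwrite('pics/top1.png',im)
a=cv2.resize(im[105:235,200:440],None,fx=3,fy=3,interpolation=cv2.INTER_CUBIC); cv2.imwrite('pics/v_top.png',a)
a=robot.grab_frame('scene');cv2.imwrite('pics/v_end.png',a)"
```

```text
guard down False
mid held width 0.039068333611926735 60.42044162750244 t 18.7583 [-0.1473086   0.30118397 -0.49031722]
in False
down True 0.006770562181623335
push True
case centre in hole x (mm), expect -1: -0.42792804960538333 F [-2.57459773  0.18985289  6.50508454]
t 25.6
guard down False
tall held width 0.0397587843032895 60.386080741882324 t 29.6333 [-0.81228779 -1.04991874 -2.65761142]
in False
down True 0.0067411622807891924
push True
case centre in hole x (mm), expect -1: -1.0579194084196915 F [-3.49729137 -0.61697742  5.93772216]
t 35.1833
```

View pics/v_top.png

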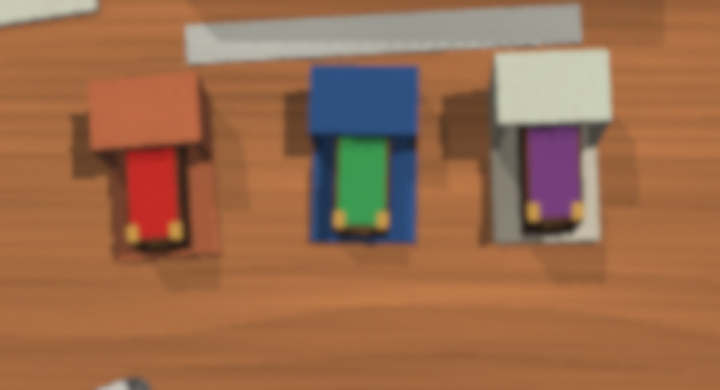

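View pics/v_end.png

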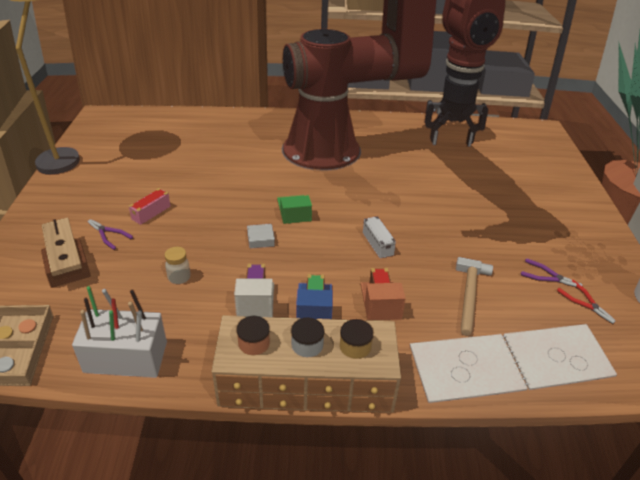

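All three cases stand in the right holes: the red lid at (152,195), green at (361,190) and purple at (552,185). The bystanders haven't moved. A light push with closed fingers on each front end will make sure they are fully home.

```bash
python3 -c "
from go import *
robot.set_gripper(0)
for n in('mid','low','tall'):
    h=HOLE[n]; a=np.radians(h[2])
    robot.move_pose(at(h,-.10,.2),rot(h)); robot.line_to(at(h,-.10,.094),vel=.15)
    g=robot.line_to(at(h,-.052,.094),vel=.02,guard=7); o=robot.observe()
    print(n,g,1000*((np.array(o['tool_pos'][:2])-h[:2])@[np.cos(a),np.sin(a)]),o['ft_force'])
    robot.line_to(at(h,-.10,.094),vel=.1); robot.line_to(at(h,-.10,.2),vel=.15)
robot.move_pose([.45,.3,.35],[180,0,180])
im=robot.grab_frame('top'); cv2.imwrite('pics/top2.png',im); print(robot.observe()['time'])
cl=cal('top')
for n,(x0,y0,x1,y1),z,lo,hi in [('low',(305,148,345,192),.038,40,85),('mid',(238,150,266,192),.052,170,4),('tall',(370,140,400,185),.066,120,165)]:
  for f in('top1','top2'):
    q=cv2.cvtColor(cv2.imread('pics/'+f+'.png'),cv2.COLOR_BGR2HSV)[y0:y1,x0:x1];hh=q[...,0]
    m=((hh>=lo)&(hh<=hi)) if lo<hi else ((hh>=lo)|(hh<=hi)); m&=(q[...,1]>(190 if n=='mid' else 90))&(q[...,2]>50)
    ys,xs=np.nonzero(m); h=HOLE[n]; a=np.radians(h[2]); d=1000*(cast(cl,np.c_[xs+x0,ys+y0],z)-h[:2])
    u=d@[np.cos(a),np.sin(a)]; v=d@[-np.sin(a),np.cos(a)]
    r=cv2.minAreaRect(np.c_[u,v].astype(np.float32)); print(n,f,'front lid x',u.min().round(1),'y mean',v.mean().round(1),'ang',round(r[2],1))
a=cv2.resize(im[105:235,200:440],None,fx=3,fy=3); cv2.imwrite('pics/v_top2.png',a)"
```

```text
mid True -65.38641717936707 [-0.31271065  0.53528222 -0.42407104]
low True -65.60866779412024 [-0.58298309  0.62078855 -0.27875485]
tall True -68.10318432548502 [-0.96257289 -0.31497985 -0.00518301]
53.2583
low top1 front lid x -55.0 y mean 1.2 ang 1.1
low top2 front lid x -55.0 y mean 1.2 ang 1.1
mid top1 front lid x -52.7 y mean 0.9 ang 0.6
mid top2 front lid x -52.7 y mean 1.0 ang 0.4
tall top1 front lid x -54.4 y mean 1.1 ang 88.1
tall top2 front lid x -54.3 y mean 1.1 ang 88.1
```

View pics/v_top2.png

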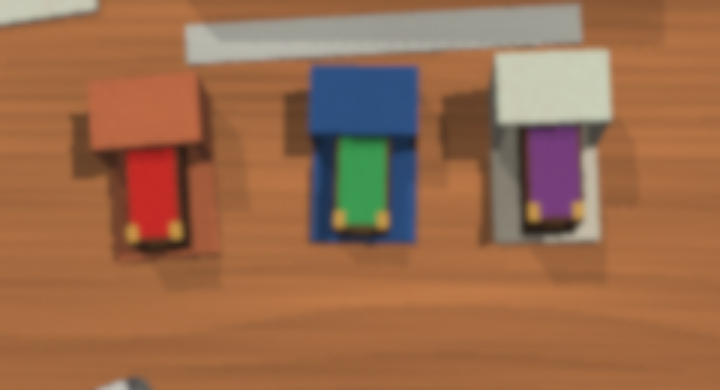

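The lids stayed put and the red, green and purple fronts look unchanged. But the light guard may have tripped on first contact, so I push once more, slower and firmer, to settle it.

```bash
python3 -c "
from go import *
for n,c in(('mid',-.0654),('low',-.0656),('tall',-.0681)):
    h=HOLE[n]; a=np.radians(h[2])
    robot.move_pose(at(h,-.085,.2),rot(h)); robot.line_to(at(h,-.085,.094),vel=.15); robot.line_to(at(h,c-.004,.094),vel=.06)
    g=robot.line_to(at(h,c+.010,.094),vel=.01,guard=18); o=robot.observe()
    print(n,g,1000*((np.array(o['tool_pos'][:2])-h[:2])@[np.cos(a),np.sin(a)]),o['ft_force'])
    robot.line_to(at(h,-.085,.094),vel=.1); robot.line_to(at(h,-.085,.2),vel=.15)
robot.move_pose([.45,.3,.35],[180,0,180])
im=robot.grab_frame('top'); print(robot.observe()['time'], cv2.absdiff(im,cv2.imread('pics/top2.png'))[120:200,220:420].max())
a=cv2.resize(im[105:235,200:440],None,fx=3,fy=3); cv2.imwrite('pics/v_top3.png',a)"
```

```text
mid True -65.16440539195898 [0.30726716 0.03724861 0.01956777]
low True -65.374819178799 [-0.07711697 -0.02315897  0.68349688]
tall True -67.89615616861158 [ 0.30708735  0.3683224  -0.22520849]
67.0583 22
```

View pics/v_top3.png

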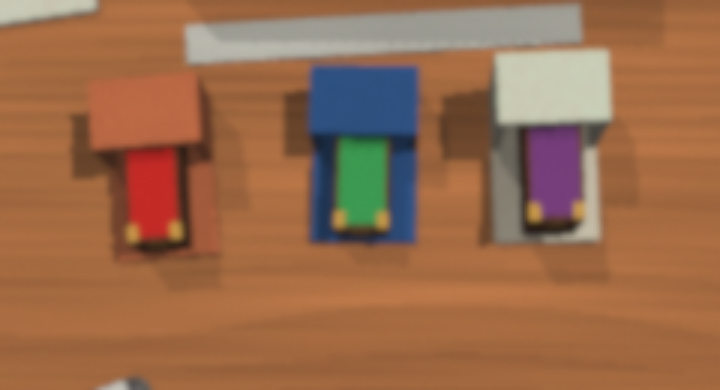

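All three cases resisted 18 N with only 0.2 mm of movement, so they are home against the back wall.

```bash
python3 -c "
from plant import robot
print(robot.job_done())"
```

```text
the job is handed in; nothing more can be done
None
```

All three cases are flat and fully home in their matching pigeonholes (low in blue, mid in terracotta, tall in white), the bystanders look unmoved in the pictures, and the job was handed in at about 67 s; no verdict came back.

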